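# Unload a printed bracket from a locked holding fixture

## Task

Unload the red bracket from the fixture: lift the orange lockout collar on the lever while the lever is still on the robot's side of the yellow stop, push the lever past the stop all the way over, and let the collar drop fully down behind the stop so that the jaws stay open. Then lift the bracket out and set it down gently (not dropped), flat, fin up and lengthwise in the blue tray. Leave the lever like that and do not push the tool case, green bottle, drill stand or screwdriver about.

Things in the scene. Friction and masses are not known exactly. Their poses are not given: they have to be found in the camera images.
- lever (a joint): Steel lever, black knob. 0 rad: leans 0.35 rad to the fixture's -x (robot side), jaws closed; grows as its top goes to the fixture's +x; upright at 0.35, end stop 0.75. Stiff hinge (0.3 N m): stays where left; starts at 0 to 0.14. Blocked at about 0.22 by the yellow stop while the collar is down; passes with the collar raised 11 mm or more; beyond about 0.48 the collar can drop behind the stop.
- collar (a joint): Height (m) of the orange lockout collar above its rest on the lever: 0 (down) to 0.016 (up, at its limit). It slides along the lever against a return spring: 2 N to start, 6 N at the top.
- collar_grip (a point): Grip point in the orange collar, on the lever's axis, 143 mm from the pivot when down. Block 30 (x) x 34 (y) mm, reaching 12 mm above and 28 mm below this point. z: up along the lever, y: hinge axis (grip across y), x: direction of push. Black knob (diameter 30) above ends 43 mm above this point, collar down. A finger of the collar sticks out 37 mm to +y, 45 to 56 mm below this point.
- lever_pivot (a point): Hinge axis of the lever, 45 mm above the bench; axes are the fixture's (x: the way the lever is pushed, y: along the hinge, z: up). The grey gate plate with the yellow stop stands 22 to 32 mm to +y of it; its top is 83 mm, the stop's top 95 mm above the pivot.
- nest (a point): Centre of the nest floor, 23 mm above the bench, under the bracket; axes are the fixture's. The fixture is fixed: base 200 (x) x 280 (y) x 15 mm, its centre 45 mm to +y from here, lever hinge 130 mm to +y. Low steel walls, 9 mm above this floor, 1.5 mm clear of the bracket on all sides.
- jaw_tip (a point): Middle of the inner top edge of the near blue jaw's lip (24 mm wide in y, 8 mm thick, top 22 mm above the nest floor). Near jaw at the bracket's -x end, a like one at its +x end. With the lever at 0 each lip covers the outer 14 mm of the bracket's base; each draws back along x by 40 mm per rad of lever, so from 0.6 on they are clear of it.
- post_top (a point): Top of the fixed steel gauge post (diameter 18, 200 mm above the bench), 80 mm to -y of the nest's centre; near the top a dial, diameter 40.
- bracket_center (a point): Centre, half-way up, of the loose red bracket (about 220 g, 67 mm high). Base 90 (x) x 60 (y) x 12 mm; on its middle a fin 30 (x) x 40 (y) x 55 mm high. Underside 33.5 mm below this point, fin from 21.5 mm below to 33.5 mm above. x: long axis, z: up. Starts in the nest, x along the fixture's x.
- tray_in (a point): Centre of the inner floor (5 mm above the bench) of the fixed blue tray; inside 124 (x) x 94 (y) mm, walls 5 mm thick, rising 21 mm above this floor. x: long axis. It stands left or right of the fixture, the tool case on the other side.
- case_center (a point): Centre of the loose black tool case, 150 (x) x 110 (y) x 60 mm high. Leave alone.
- spray_center (a point): Centre of the loose upright green bottle, red cap, diameter 54, 140 mm high, beyond the lever on the fixture's +x side. Leave alone.
- drills_center (a point): Centre of the blue block, 60 (x) x 100 (y) x 35 mm, of the loose drill stand on the fixture's +x side; its drills rise to 95 mm above the bench. Leave alone.
- driver_grip (a point): Handle of the loose green screwdriver, 180 mm long, lying on the bench before the fixture (-x side). Leave alone.
Not all that is in view belongs to the job. There is more than one size of the part that bears tray_in; the job needs the largest.

How it is judged:
By the outcome, as a careful person would: the job done as asked, in the order asked, and still so for the second after the job is handed in, with the robot touching nothing.
It also fails if it takes over 58 s, if anything falls off the work surface, if the arm or the gripper's body presses on something with over 40 N, if the wrist force passes 120 N, or if a joint passes its speed limit or range.

## Robot

A 7-joint arm with a two-finger parallel gripper is mounted at the origin on the work surface. World frame = base frame: x ahead of the robot, y to its left, z up, the work surface at z = 0. Lengths are in m, angles in rad, forces in N, time in s.
With the tool pointing down it reaches from about 0.4 to 0.85 m from the base axis. Payload 10.4 kg.
Tool frame: the origin (TCP) lies where the fingers leave the gripper's body, on its centre line; the fingertips stand 73 mm ahead of it and the grasp point (between the pads) lies 54 mm ahead of it; z points along the fingers, y is the line along which they close (so a half turn about z gives the same grasp; the last joint's range is limited). The gripper opens to 85 mm and grips with 20 to 120 N. Pads are 22 mm wide; open, the fingers measure 114 mm over their backs; the gripper's body (76 mm by 85 mm) begins 54 mm behind the grasp point. The pads swing forward as they close: fully open they stand 13 mm farther back than shut.
Start: joints at [-1.363, 0.332, -0.065, 1.46, 0.022, 1.35, -0.088], TCP at [0.143, 0.608, 0.304] pointing down, gripper open.
Joint ranges: [-2.6, 2.6], [-0.5, 2.12], [-1.47, 1.34], [0.16, 2.42], [-1.27, 4.41], [0.06, 2.06], [-2.6, 2.6]. Speed limits (rad/s): [2.22, 2.22, 2.79, 2.79, 3.14, 3.14, 3.14].

## Interface

Orientations are given as a unit quaternion [x, y, z, w].
In Python, from workcell import manip, camera gives the robot as it stands. The module is installed in compiled form; this text tells all that it offers.
- The arm moves only by the shell command python3 -m creep 'ROWS' [OPENING] [FORCE]. ROWS is JSON, a list of rows, each a list of 2 entries, a list of its own where there are three numbers: the shift along the tool's x, y, z in mm, then the turn about the tool's z in rad. In form: [[[tx, ty, tz], twist], ...]. A call has 1 to 5 rows; each row is the pose to reach, as a shift and turn from the pose commanded when the call began, along the tool's axes at that moment; what a row does not reach only later rows make up. A row lasts 1/12 s, in which the tool goes at most 41.7 mm and 7.16 degrees, less where a joint would pass 70% of its speed; a pose out of reach is approached as far as the arm can. A call with a gripper value outside its range is refused whole. OPENING is the opening, from 0 (shut) to 1 (fully open), set as the call begins (- or left out, the last holds). The fingers move at their own pace and stop on an object; FORCE is the grip in N (left out, the last holds). Time passes only in rows, so rows that repeat a pose let the fingers close. It gives the time, the measured TCP pose, the force, the opening and the grip force at its end, in the units of the state.
- manip.get_obs(): the state, without advancing time (a new reading comes with each control period).
- camera(name): name is "scene" or "top" or "wrist"; returns a dict with "pixels" (384x512x3 uint8, red, green, blue), "z_map" (384x512 float32, m along the optical axis (not along the pixel's ray), 0 where there is no reading), "fx", "fy", "cx", "cy" (pixels), "extrinsics" (4x4, takes a point from world to camera coordinates). Camera axes: x right, y down, z forward; pixel columns grow to the right and rows downward; lengths in m; the calibration is good to about 2 mm. A picture is of the moment at which its call begins.
- manip.hand_in(): hands the job in; it is judged then, once.
The state is a dict: "clock": time; "joint_pos": joint angles; "joint_velocities": joint speeds; "tau": joint torques, N m; "position": TCP position; "ee_rot": TCP orientation; "ft_force": force on the tool from outside, world axes, zero at the start; "torque": the same for the moment, N m; "grip_width": opening from 0.0 (shut) to 1.0 (fully open); "grasp_force": force on a finger pad.
Only numpy, scipy, OpenCV 4.12 (cv2) and the standard library are available. Lean on these libraries where they do the work, as an engineer would, in place of code of your own. Each camera call takes 0.05 s, during which the arm holds its last target. There are 200 camera calls.

## Working session

There is one attempt and no reset: what is moved stays moved. The work goes in short steps, Python scripts to look and compute and a shell command to move; the robot and the scene stay as the last step left them, time stands still between calls to the robot, and variables do not carry over. Pictures are saved under pics/ and viewed, at most 10 in all, crops included, and the job is handed in when it is done.

```bash
mkdir -p pics
cat > h.py <<'E'
import numpy as np, cv2
from workcell import manip, camera
from scipy.spatial.transform import Rotation as R
def snap(name,fn=None):
    c=camera(name)
    if fn: cv2.imwrite('pics/'+fn,c['pixels'][...,::-1])
    np.savez('/tmp/'+name+'.npz',**c)
    return c
def load(name): return np.load('/tmp/'+name+'.npz')
def world(c):
    z=c['z_map'];v,u=np.mgrid[:z.shape[0],:z.shape[1]]
    P=np.stack([(u-c['cx'])/c['fx']*z,(v-c['cy'])/c['fy']*z,z],-1)
    E=c['extrinsics'];return (P-E[:3,3])@E[:3,:3]
def togo(target):
    "TCP shift in tool axes (mm) to world target"
    o=manip.get_obs();return 1000*R.from_quat(o['ee_rot']).inv().apply(np.array(target)-o['position'])
E
python3 - <<'E'
from h import *
o=manip.get_obs();print(o['position'],R.from_quat(o['ee_rot']).as_matrix().round(3),o['clock'])
a=snap('scene','s1.png');b=snap('top','t1.png')
for c in(a,b):print(c['extrinsics'].round(3),c['fx'])
im=np.hstack([cv2.resize(a['pixels'],(800,600))]);cv2.imwrite('pics/s1b.png',im[...,::-1])
cv2.imwrite('pics/t1b.png',cv2.resize(b['pixels'],(800,600))[...,::-1])
E
```

```text
[0.1429307  0.60815616 0.30310808] [[-0.973  0.229 -0.   ]
 [ 0.229  0.973 -0.001]
 [-0.    -0.001 -1.   ]] 0.0
[[-0.25   0.968  0.008  0.063]
 [ 0.709  0.189 -0.679 -0.312]
 [-0.659 -0.164 -0.734  1.786]
 [ 0.     0.     0.     1.   ]] 380.8076319223771
[[ 0.033 -0.999 -0.002  0.072]
 [-0.978 -0.032 -0.206  0.606]
 [ 0.206  0.008 -0.979  1.257]
 [ 0.     0.     0.     1.   ]] 439.8910408107572
```

View pics/s1b.png

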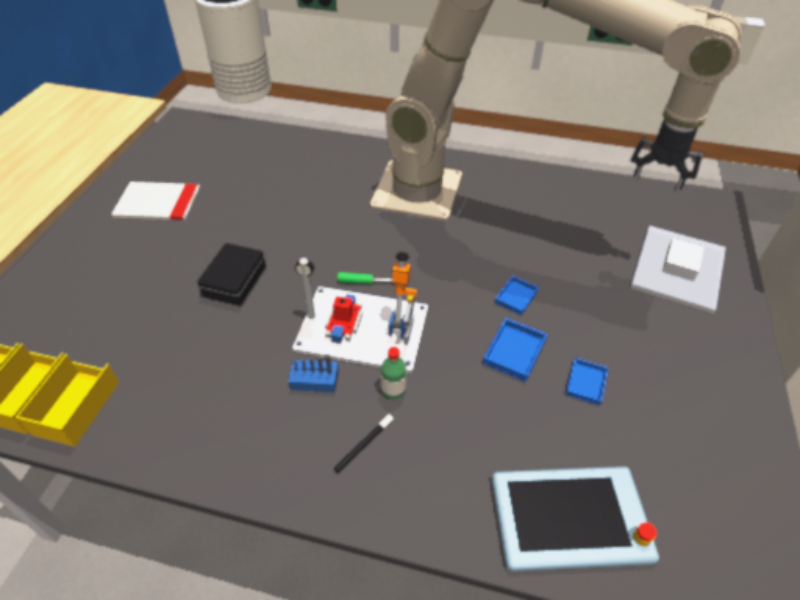

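View pics/t1b.png

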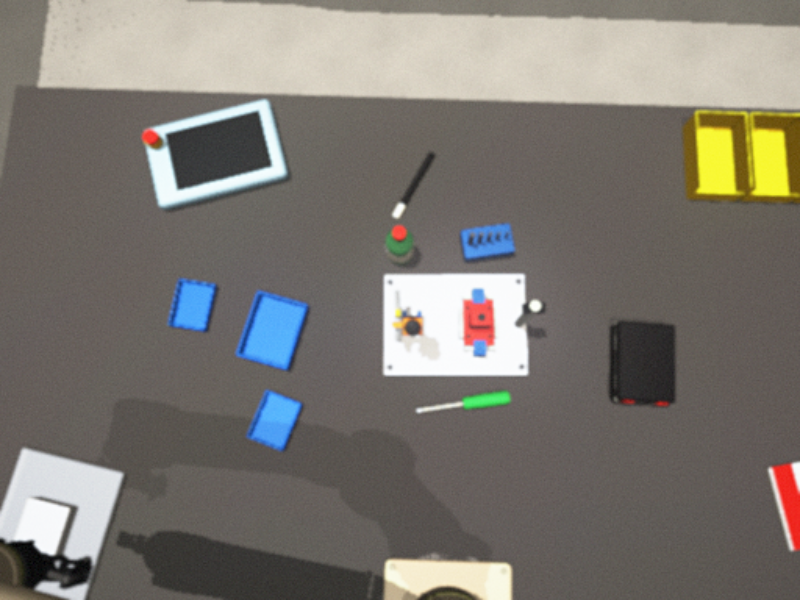

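The scene shows the fixture in the middle, with the lever on its left end, the post on its right and the bottle and drill stand behind it. The screwdriver lies in front. In the top view the fixture is at about (384–527, 275–375) and the largest tray is at about (272, 330). Next I'll measure them.

```bash
cat > m.py <<'E'
from h import *
def rect(P):
    r=cv2.minAreaRect((P[:,:2]*1000).astype(np.float32));return np.round(r[0],1),np.round(r[1],1),round(r[2],2)
def roi(W,x0,x1,y0,y1):
    m=np.zeros(W.shape[:2],bool);m[int(y0*.64):int(y1*.64),int(x0*.64):int(x1*.64)]=1;return m
c=load('top');W=world(c);hsv=cv2.cvtColor(c['pixels'],cv2.COLOR_RGB2HSV).astype(int);H,S,V=hsv[...,0],hsv[...,1],hsv[...,2]
z=W[...,2];ok=c['z_map']>0
f=roi(W,375,540,265,385)
print('base',rect(W[f&ok&(z>.009)&(z<.021)&(S<60)]))
tr=roi(W,230,315,285,375)&(S>120)&(H>95)&(H<125)&ok
print('tray',rect(W[tr]),'rim',rect(W[tr&(z>.018)]),'z',np.percentile(W[tr][:,2],[5,50,95]))
r=f&ok&((H<5)|(H>175))&(S>150)
print('fin',rect(W[r&(z>.08)]),np.median(W[r&(z>.08)],0),'bracket base',rect(W[r&(z>.025)&(z<.045)]),np.percentile(W[r][:,2],[5,50,95]))
o=f&ok&(H>=7)&(H<=17)&(S>150)
print('orange',o.sum(),np.round(np.percentile(W[o],[2,25,50,75,98],axis=0),4).tolist())
k=f&ok&(z>.19)&(V<80)&(roi(W,395,435,300,350))
print('knob',k.sum(),W[k].mean(0),W[k].max(0),W[k].min(0))
b=roi(W,380,420,220,270)&ok&(z>.03);print('bottle',rect(W[b]),W[b][:,2].max())
p=roi(W,510,550,290,335)&ok&(z>.17);print('post',W[p].mean(0),rect(W[p]))
# enlarged crops
a=load('scene')
A=cv2.resize(a['pixels'][150:250,180:290],(440,400),interpolation=cv2.INTER_CUBIC);B=cv2.resize(c['pixels'][170:245,240:352],(360,241),interpolation=cv2.INTER_CUBIC)
im=np.zeros((400,800,3),np.uint8);im[:,:440]=A;im[:241,440:]=B;cv2.imwrite('pics/crop1.png',im[...,::-1])
E
python3 m.py
```

```text
base (array([556.6,  -9.7]), array([317. , 233.1]), 88.54)
tray (array([536.6, 356.6]), array([112.3, 140.3]), 75.92) rim (array([532.8, 354.1]), array([105.5, 134.3]), 75.78) z [0.00172828 0.00733732 0.02855744]
fin (array([558.9, -48.7]), array([30.1, 38.5]), 1.15) [ 0.55806037 -0.04721151  0.09101197] bracket base (array([559. , -51.1]), array([81.4, 51.9]), 0.81) [0.03333478 0.03888696 0.09391222]
orange 17 [[0.5074, 0.0684, 0.1898], [0.5217, 0.0757, 0.1975], [0.53, 0.0889, 0.1995], [0.5326, 0.0911, 0.2026], [0.5359, 0.0942, 0.226]]
knob 22 [0.50994802 0.0777476  0.22599558] [0.51719496 0.08829354 0.23036351] [0.5035425  0.07007438 0.22072157]
bottle (array([699.1, 111.2]), array([48. , 51.6]), 3.26) 0.1492692941277687
post [ 0.56021144 -0.12738684  0.19474223] (array([ 561.4, -128.8]), array([38.7, 16.6]), 88.42)
```

View pics/crop1.png

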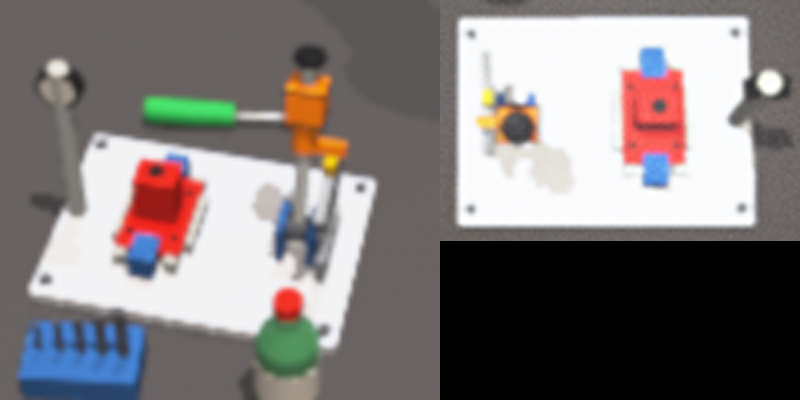

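The crop shows the lever leaning toward the robot, with the black knob at (311, 58) and the orange collar block at (307, 100). The collar finger and yellow stop are at about (330, 150). The bracket sits in the nest with both jaws closed. I'll refine the fixture and tray poses with plane-projected contours.

```bash
cat > m2.py <<'E'
from h import *
c=load('top');E=c['extrinsics'];hsv=cv2.cvtColor(c['pixels'],cv2.COLOR_RGB2HSV).astype(int)
def plane(uv,z):
    d=np.c_[(uv[:,0]-c['cx'])/c['fx'],(uv[:,1]-c['cy'])/c['fy'],np.ones(len(uv))]@E[:3,:3]
    o=-E[:3,3]@E[:3,:3];return o+d*((z-o[2])/d[:,2])[:,None]
def fit(m,z):
    n,l,s,_=cv2.connectedComponentsWithStats(m.astype(np.uint8));i=1+s[1:,4].argmax()
    k=cv2.findContours((l==i).astype(np.uint8),0,2)[0];k=cv2.convexHull(max(k,key=len))[:,0]
    r=cv2.minAreaRect((plane(k,z)[:,:2]*1000).astype(np.float32));print(np.round(r[0],1),np.round(r[1],1),round(r[2],2))
    return r
m=np.zeros(hsv.shape[:2],bool);m[170:245,238:355]=1
fit(m&(hsv[...,1]<40)&(hsv[...,2]>170)&~((np.arange(512)>336)[None]&True),.015)
fit(m&(hsv[...,1]<40)&(hsv[...,2]>170),.015)
m[:]=0;m[180:242,146:204]=1
fit(m&(hsv[...,1]>120)&(hsv[...,0]>95)&(hsv[...,0]<125),.02)
# scene camera: fin, collar, knob 
a=load('scene');W=world(a);h=cv2.cvtColor(a['pixels'],cv2.COLOR_RGB2HSV).astype(int)
m=np.zeros(h.shape[:2],bool);m[155:215,240:275]=1
o=m&(h[...,0]>=7)&(h[...,0]<=17)&(h[...,1]>150)&(a['z_map']>0)
P=W[o];print(o.sum());P=P[P[:,2]>.13]
print('orange block',np.round(np.percentile(P,[5,50,95],axis=0),4).tolist())
k=m&(h[...,2]<70)&(W[...,2]>.19)&(W[...,2]<.26);print('knob',k.sum(),np.round(np.percentile(W[k],[5,50,95],axis=0),4).tolist())
m[:]=0;m[185:225,205:235]=1
r=m&((h[...,0]<4)|(h[...,0]>176))&(h[...,1]>150);P=W[r&(W[...,2]>.086)];print('fin top',len(P),np.round(np.percentile(P,[5,50,95],axis=0),4).tolist())
E
python3 m2.py
```

```text
[557.8  -4.5] [203. 283.] 1.86
[557.8  -4.7] [203.  283.3] 1.86
[533.8 353.2] [110.1 138.4] 76.18
200
orange block [[0.52, 0.0696, 0.134], [0.5394, 0.0871, 0.1738], [0.545, 0.11, 0.197]]
knob 32 [[0.5076, 0.0718, 0.2211], [0.5199, 0.0813, 0.2236], [0.5294, 0.091, 0.2268]]
fin top 53 [[0.5519, -0.0613, 0.0864], [0.5649, -0.0457, 0.0887], [0.5768, -0.0292, 0.0928]]
```

```bash
python3 -m creep '[[[-30,-26,0],0],[[-60,-52,0],0],[[-90,-78,0],0],[[-120,-104,0],0],[[-150,-130,0],0]]' 1 60 >/dev/null
python3 -m creep '[[[-30,-26,0],0],[[-60,-52,0],0],[[-90,-78,0],0],[[-120,-104,0],0],[[-150,-130,0],0]]' >/dev/null
python3 -m creep '[[[-30,-26,0],0],[[-60,-52,0],0],[[-90,-78,0],0],[[-120,-104,0],-0.12],[[-150,-130,0],-0.24]]' 
python3 -m creep '[[[0,0,0],-0.02],[[0,0,0],-0.02],[[0,0,0],-0.02]]'
python3 - <<'E'
from h import *
print(togo([.5196,.0804,.300]),R.from_quat(manip.get_obs()['ee_rot']).as_euler('ZYX',degrees=True))
E
```

```text
clock: 1.35
position: [0.4869, 0.1321, 0.3038]
ee_rot: [0.009, 1.0, 0.0, -0.0]
ft_force: [0.9, 1.5, -0.5]
grip_width: 1.0
grasp_force: 0.0
clock: 1.6
position: [0.4859, 0.1344, 0.3036]
ee_rot: [0.001, 1.0, 0.0, -0.0]
ft_force: [0.1, 0.5, -0.3]
grip_width: 1.0
grasp_force: 0.0
[-33.82788073 -53.89757088   3.51511566] [ 1.79846183e+02 -5.30339254e-02  1.79988477e+02]
```

```bash
python3 -m creep '[[[-17,-27,0],-0.03],[[-34,-54,3],-0.03],[[-34,-54,3],-0.03],[[-34,-54,3],-0.03]]'
python3 - <<'E'
from h import *
c=snap('wrist','w1.png');print(c['extrinsics'].round(3),c['fx'])
b=snap('top');A=c['pixels'];B=cv2.resize(b['pixels'][170:245,240:340],(288,216),interpolation=2)
im=np.zeros((384,800,3),np.uint8);im[:,:512]=A;im[:216,512:]=B;cv2.imwrite('pics/w1.png',im[...,::-1])
E
```

```text
clock: 1.93
position: [0.5202, 0.0797, 0.3005]
ee_rot: [-0.013, 1.0, -0.0, -0.0]
ft_force: [-0.1, 0.8, 0.7]
grip_width: 0.999
grasp_force: 0.0
[[-0.026  1.    -0.001 -0.067]
 [ 0.961  0.025  0.274 -0.537]
 [ 0.274  0.006 -0.962  0.234]
 [ 0.     0.     0.     1.   ]] 324.4184845258211
```

View pics/w1.png

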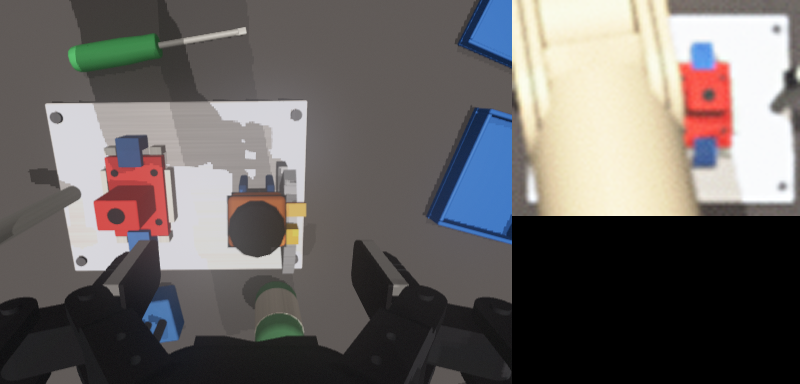

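The wrist view shows the knob at (256, 229), centred between the fingers in y. The collar is just above and behind it, at about (257, 205). I'll measure both from this view.

Run:
```python
from h import *
c=load('wrist');W=world(c);h=cv2.cvtColor(c['pixels'],cv2.COLOR_RGB2HSV).astype(int)
m=np.zeros(h.shape[:2],bool);m[195:262,222:292]=1
k=m&(W[...,2]>.205)&(h[...,2]<90)&(c['z_map']>0);P=W[k]
print('knob',k.sum(),P.mean(0).round(4),np.percentile(P,[1,50,99],axis=0).round(4).tolist())
o=m&(h[...,0]>4)&(h[...,0]<16)&(h[...,1]>120)&(W[...,2]>.15);P=W[o];print('orange',o.sum(),np.percentile(P,[1,25,50,75,99],axis=0).round(4).tolist())
o=m.copy();o[160:280,100:180]=1;r=o&((h[...,0]<5)|(h[...,0]>174))&(h[...,1]>120)&(W[...,2]>.083);P=W[r]
rr=cv2.minAreaRect((P[:,:2]*1000).astype(np.float32));print('fin',P.mean(0),rr)
for u,v in((56,117),(296,114),(82,261)):print(W[v,u].round(4))
```

```text
knob 2410 [0.5122 0.0806 0.2255] [[0.501, 0.0677, 0.2183], [0.5121, 0.0806, 0.226], [0.5247, 0.0935, 0.2289]]
orange 517 [[0.5048, 0.0654, 0.1923], [0.5075, 0.0722, 0.1938], [0.5092, 0.0878, 0.1945], [0.5122, 0.0947, 0.1953], [0.533, 0.0978, 0.2164]]
fin [ 0.55590215 -0.0412256   0.09531005] ((520.0565185546875, 12.632713317871094), (42.745574951171875, 187.59439086914062), 33.80571746826172)
[ 0.4774 -0.1321  0.0213]
[0.4678 0.1216 0.0211]
[ 0.647  -0.1255  0.0206]
```

```bash
python3 -m creep '[[[-1,1,25],0],[[-1,1,50],0],[[-1,1,64],0],[[-1,1,64],0]]' 
python3 -m creep '[[[0,0,0],0],[[0,0,0],0],[[0,0,0],0],[[0,0,0],0],[[0,0,0],0]]' 0.2 60
python3 -m creep '[[[0,0,0],0],[[0,0,0],0]]'
```

```text
clock: 2.37
position: [0.5191, 0.0826, 0.2339]
ee_rot: [-0.016, 1.0, -0.0, -0.002]
ft_force: [0.8, 1.0, -0.1]
grip_width: 0.998
grasp_force: 0.0
clock: 2.78
position: [0.5217, 0.0801, 0.2383]
ee_rot: [-0.014, 1.0, -0.0, 0.001]
ft_force: [-2.2, -2.4, 4.0]
grip_width: 0.395
grasp_force: 59.7
clock: 2.95
position: [0.5217, 0.0802, 0.2383]
ee_rot: [-0.014, 1.0, -0.0, 0.001]
ft_force: [-1.5, -5.7, 6.8]
grip_width: 0.386
grasp_force: 60.1
```

```bash
python3 -m creep '[[[1,0,-5],0],[[2,0,-10],0],[[3.3,0,-13.5],0],[[3.3,0,-13.5],0],[[3.3,0,-13.5],0]]'
python3 - <<'E'
from h import *
c=snap('wrist')
b=c['pixels'];s=snap('scene');B=cv2.resize(s['pixels'][145:235,210:282],(288,360),interpolation=2)
im=np.zeros((384,800,3),np.uint8);im[:,:512]=b;im[:360,512:]=B;cv2.imwrite('pics/w2.png',im[...,::-1])
E
```

```text
clock: 3.37
position: [0.5183, 0.0801, 0.2509]
ee_rot: [-0.014, 1.0, -0.0, 0.001]
ft_force: [4.9, -4.0, -4.5]
grip_width: 0.388
grasp_force: 60.0
```

View pics/w2.png

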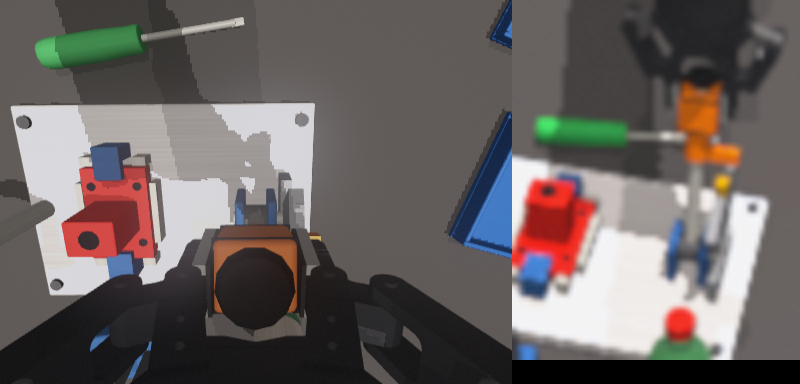

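The collar is up: its finger at (735, 155) stands clearly above the yellow stop at (722, 183), and the lever is still on the near side. Now I'll sweep it over the arc.

```bash
python3 -m creep '[[[-9.9,0,-2.1],0],[[-20.8,0,-3.5],0],[[-30.9,0,-4.2],0],[[-41.1,0,-4.2],0],[[-51.2,0,-3.6],0]]'
python3 -m creep '[[[-10.1,0,1.3],0],[[-20.1,0,3.2],0],[[-29.9,0,5.8],0],[[-38.9,0,8.8],0],[[-46.1,0,11.7],0]]' 
python3 -m creep '[[[-1,0,0.5],0],[[-2,0,1],0],[[-2,0,1],0]]'
```

```text
clock: 3.88
position: [0.5675, 0.0817, 0.2528]
ee_rot: [-0.014, 1.0, -0.001, -0.003]
ft_force: [-5.7, -3.8, -4.8]
grip_width: 0.388
grasp_force: 60.0
clock: 4.3
position: [0.6138, 0.0833, 0.241]
ee_rot: [-0.014, 1.0, -0.0, -0.003]
ft_force: [-6.7, -2.0, -2.4]
grip_width: 0.39
grasp_force: 59.8
clock: 4.55
position: [0.6156, 0.0834, 0.2401]
ee_rot: [-0.014, 1.0, -0.0, -0.003]
ft_force: [-3.0, -1.8, -3.2]
grip_width: 0.385
grasp_force: 59.8
```

```bash
python3 -m creep '[[[-2,0,1],0],[[-4,0,1.8],0],[[-4,0,1.8],0]]' | grep -E "pos|ft"
python3 -m creep '[[[-2,0,1],0],[[-4,0,1.8],0],[[-4,0,1.8],0]]'| grep -E "pos|ft"
python3 - <<'E'
from h import *
c=snap('wrist')
b=c['pixels'];s=snap('scene');B=cv2.resize(s['pixels'][145:235,210:282],(288,360),interpolation=2)
im=np.zeros((384,800,3),np.uint8);im[:,:512]=b;im[:360,512:]=B;cv2.imwrite('pics/w3.png',im[...,::-1])
E
```

```text
position: [0.6185, 0.0835, 0.2382]
ft_force: [-12.4, -2.8, -0.1]
position: [0.6191, 0.0835, 0.2355]
ft_force: [-35.7, -3.8, 11.2]
```

View pics/w3.png

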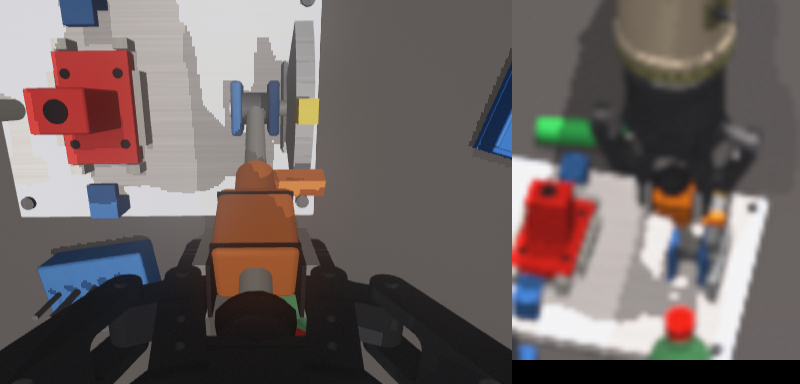

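At the end stop (36 N), the jaws are drawn clear and the collar finger at (300, 182) is past the stop at (308, 110). Next I'll lower the collar along the lever and release it.

```bash
python3 -m creep '[[[2.5,0,3],0],[[4,0,6],0],[[6,0,10],0],[[7,0,12],0],[[7,0,12],0]]' | grep -E "pos|ft"
python3 -m creep '[[[0,0,0],0],[[0,0,0],0],[[0,0,0],0],[[0,0,0],0],[[0,0,0],0]]' 1
python3 - <<'E'
from h import *
c=snap('wrist')
b=c['pixels'];s=snap('scene');B=cv2.resize(s['pixels'][145:235,210:282],(288,360),interpolation=2)
im=np.zeros((384,800,3),np.uint8);im[:,:512]=b;im[:360,512:]=B;cv2.imwrite('pics/w4.png',im[...,::-1])
E
```

```text
position: [0.6166, 0.0833, 0.2308]
ft_force: [-28.8, -4.9, 44.3]
clock: 5.98
position: [0.618, 0.084, 0.2254]
ee_rot: [-0.014, 1.0, 0.0, -0.0]
ft_force: [0.9, -0.5, 0.4]
grip_width: 1.003
grasp_force: 0.0
```

View pics/w4.png

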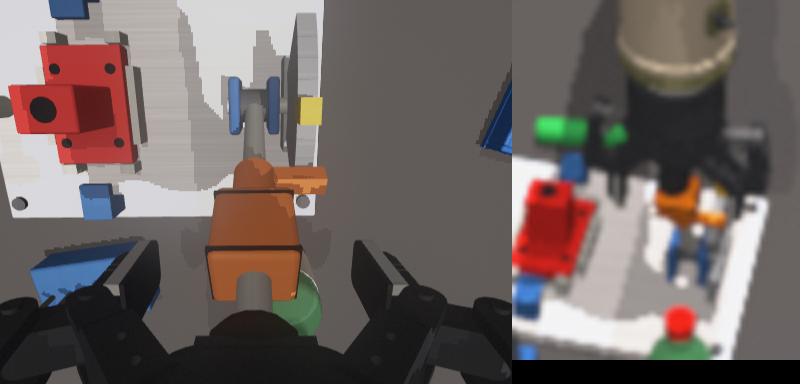

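Released with no residual force. I'll raise the hand clear, then check the collar's seating and lever angle from depth, and localise the bracket.

```bash
python3 -m creep '[[[0,0,-30],0],[[0,0,-70],0],[[20,10,-80],0],[[50,20,-80],0],[[50,20,-80],0]]' | grep -E "pos|ft"
python3 -m creep '[[[35,20,0],0],[[70,40,0],0],[[70,40,0],0],[[70,40,0],0]]' | grep -E "pos|ft"
cat > m3.py <<'E'
from h import *
c=snap('wrist');W=world(c);h=cv2.cvtColor(c['pixels'],cv2.COLOR_RGB2HSV).astype(int)
piv=np.array([.555,.0806,.045]);a=np.radians(1.8);X=np.array([np.cos(a),np.sin(a),0]);Y=np.array([-np.sin(a),np.cos(a),0])
def loc(P):d=P-piv;return np.stack([d@X,d@Y,d[:,2]],-1)
o=(h[...,0]>4)&(h[...,0]<16)&(h[...,1]>120)&(W[...,2]>.09)&(c['z_map']>0);P=loc(W[o])*1000
for phi in(.38,.40,.42):
    u=P[:,0]*np.sin(phi)+P[:,2]*np.cos(phi);v=P[:,0]*np.cos(phi)-P[:,2]*np.sin(phi)
    print(phi,'along lever',np.percentile(u,[0.5,2,50,98,99.5]).round(1),'across',np.percentile(v,[2,50,98]).round(1))
    fi=P[:,1]>22;print('  finger along',np.percentile(u[fi],[2,50,98]).round(1) if fi.sum() else None)
print('bench z check',np.median(W[(W[...,2]<.012)&(c['z_map']>0)][:,2]),'base',np.median(W[(h[...,1]<30)&(h[...,2]>170)&(W[...,2]<.03)][:,2]))
r=((h[...,0]<5)|(h[...,0]>174))&(h[...,1]>130)&(W[...,1]<.02)&(W[...,1]>-.12)&(c['z_map']>0)
for lo,hi in((.082,.1),(.028,.045)):
    P=W[r&(W[...,2]>lo)&(W[...,2]<hi)];rr=cv2.minAreaRect((P[:,:2]*1000).astype(np.float32));print(len(P),np.round(rr[0],1),np.round(rr[1],1),round(rr[2],1),np.median(P[:,2]))
cv2.imwrite('pics/w5.png',c['pixels'][...,::-1])
E
python3 m3.py
```

```text
position: [0.5644, 0.1042, 0.3061]
ft_force: [0.2, 0.2, -0.1]
position: [0.4951, 0.1417, 0.3058]
ft_force: [-0.3, 0.1, 0.1]
0.38 along lever [ 89.8  90.7 124.7 221.2 224.9] across [-161.7  -12.3    3.5]
  finger along [ 89.9  98.7 226.3]
0.4 along lever [ 89.6  90.6 124.4 217.9 221.5] across [-166.   -15.     1.5]
  finger along [ 89.9  98.7 222.8]
0.42 along lever [ 89.5  90.4 124.1 214.4 217.9] across [-170.4  -17.6   -0.5]
  finger along [ 89.7  98.6 219.2]
bench z check 0.0013575531285998613 base 0.01636112334400203
1240 [558.9 -47.6] [29.7 41.4] 1.1 0.09111370237358782
2560 [561.6 -48.8] [94.5 63.3] 2.0 0.036398004130408765
```

View pics/w5.png

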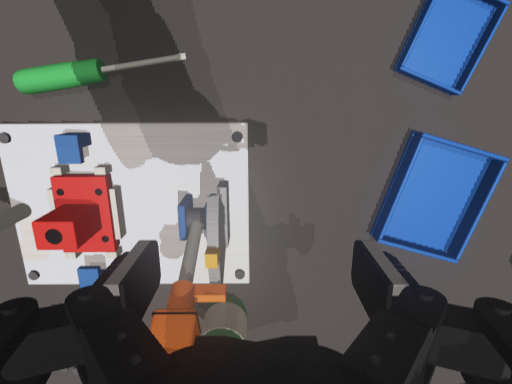

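The finger spans 90–98 mm along the lever, so the collar is fully down (it would be about 103–114 mm if raised). The lever sits at about 0.75 with the jaws clear. The tray is at about (440, 195) in this view. I'll refine its pose and move over the bracket.

```bash
python3 - <<'E'
from h import *
c=load('wrist');W=world(c);h=cv2.cvtColor(c['pixels'],cv2.COLOR_RGB2HSV).astype(int)
m=np.zeros(h.shape[:2],bool);m[125:265,365:512]=1
b=m&(h[...,0]>95)&(h[...,0]<125)&(h[...,1]>120)&(c['z_map']>0)
for n,k in(('floor',b&(W[...,2]<.013)&(W[...,2]>.003)),('rim',b&(W[...,2]>.022))):
    P=W[k];r=cv2.minAreaRect((P[:,:2]*1000).astype(np.float32));print(n,len(P),np.round(r[0],1),np.round(r[1],1),round(r[2],1))
E
python3 -m creep '[[[-12,-38,0],0],[[-24,-77,0],0],[[-36,-115,0],0],[[-48,-153,0],0],[[-59,-191,0],0]]' 0.8 50 | grep pos
python3 -m creep '[[[0,0,0],0],[[0,0,0],0],[[0,0,0],0]]' | grep -E "pos|wid"
python3 -c "
from h import *
print(togo([.5595,-.0485,.122]),R.from_quat(manip.get_obs()['ee_rot']).as_euler('ZYX',degrees=True))"
```

```text
floor 7874 [533.9 353.2] [102.1 131.9] 76.0
rim 2110 [534.1 354.6] [105.3 133.4] 76.1
position: [0.5619, -0.052, 0.3058]
position: [0.5613, -0.0494, 0.3053]
grip_width: 0.802
[  1.63591298   1.02579274 183.29294558] [-1.78438687e+02 -3.68075045e-02 -1.79980130e+02]
```

```bash
python3 -m creep '[[[2,1,40],0],[[2,1,80],0],[[2,1,120],0],[[2,1,150],0],[[2,1,170],0]]' | grep -E "pos|ft"
python3 -m creep '[[[0,0,13],0],[[0,0,13],0],[[0,0,13],0]]' | grep -E "pos|ft"
python3 -m creep '[[[0,0,0],0],[[0,0,0],0],[[0,0,0],0],[[0,0,0],0],[[0,0,0],0]]' 0.3
python3 -m creep '[[[0,0,0],0],[[0,0,0],0]]'
```

```text
position: [0.5575, -0.0462, 0.1322]
ft_force: [-0.3, 0.9, -0.3]
position: [0.5592, -0.0473, 0.123]
ft_force: [0.6, 0.4, 0.1]
clock: 8.63
position: [0.5599, -0.0478, 0.1243]
ee_rot: [-0.014, 1.0, 0.0, 0.001]
ft_force: [-1.1, 0.4, 7.5]
grip_width: 0.461
grasp_force: 51.7
clock: 8.8
position: [0.5599, -0.0478, 0.1243]
ee_rot: [-0.014, 1.0, 0.0, 0.001]
ft_force: [-1.3, 0.8, 7.3]
grip_width: 0.464
grasp_force: 51.7
```

```bash
python3 -m creep '[[[0,0,-5],0],[[0,0,-15],0],[[0,0,-30],0],[[0,0,-50],0],[[0,0,-75],0]]' | grep -E "pos|ft|wid"
python3 -m creep '[[[0,0,-35],0],[[0,0,-70],0],[[0,0,-105],0],[[0,0,-135],0],[[0,0,-145],0]]' | grep -E "pos|ft"
python3 -m creep '[[[0,0,0],0],[[0,0,0],0]]'
python3 -c "
from h import *
print(togo([.534,.3538,.345]),R.from_quat(manip.get_obs()['ee_rot']).as_euler('ZYX',degrees=True))
c=snap('wrist','w6.png')"
```

```text
position: [0.558, -0.048, 0.1982]
ft_force: [0.7, 1.4, -2.6]
grip_width: 0.461
position: [0.5596, -0.0486, 0.3483]
ft_force: [-0.4, 1.2, -2.9]
clock: 9.8
position: [0.5585, -0.048, 0.3422]
ee_rot: [-0.014, 1.0, 0.0, -0.0]
ft_force: [-0.1, 0.2, -3.5]
grip_width: 0.46
grasp_force: 51.0
[ 13.02273133 402.31626855  -2.57708186] [-1.78360116e+02 -2.13901808e-02  1.79971653e+02]
```

View pics/w6.png

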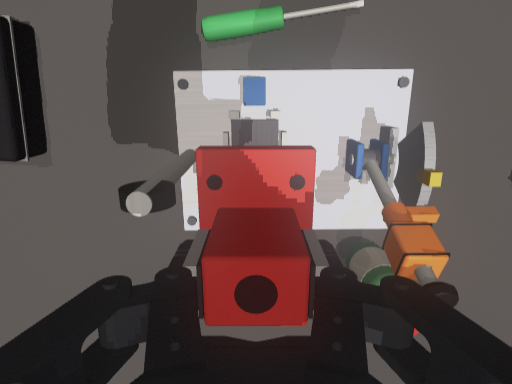

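The bracket is held squarely, centred at (256, 250), and the nest is empty with the lever still over. I'll carry it to the tray.

```bash
python3 -m creep '[[[1,25,0],0],[[2,60,0],0],[[3,97,0],0],[[5,134,0],0],[[6,172,0],0]]' | grep -E "pos|ft"
python3 -m creep '[[[1,38,0],0],[[2,76,0],0],[[4,114,0],0.09],[[5,150,0],0.18],[[6,185,0],0.27]]' | grep -E "pos|ft"
python3 -m creep '[[[0,0,0],0],[[0,0,0],0],[[0,0,0],0]]'
python3 -c "
from h import *
print(togo([.534,.3538,.110]),R.from_quat(manip.get_obs()['ee_rot']).as_euler('ZYX',degrees=True))"
```

```text
position: [0.5468, 0.1251, 0.3405]
ft_force: [1.3, 1.1, -2.7]
position: [0.5355, 0.3103, 0.3402]
ft_force: [0.7, -0.5, -2.4]
clock: 10.93
position: [0.5364, 0.3078, 0.3407]
ee_rot: [0.12, 0.993, -0.001, -0.001]
ft_force: [0.0, -1.2, -2.5]
grip_width: 0.464
grasp_force: 51.3
[ 12.89607359  44.77591636 230.62302507] [ 1.66205270e+02 -9.70561688e-02 -1.79830401e+02]
```

```bash
python3 -m creep '[[[7,24,5],0],[[13,45,20],0],[[13,45,55],0],[[13,45,95],0],[[13,45,130],0]]' | grep -E "pos|ft"
python3 -m creep '[[[0,0,30],0],[[0,0,55],0],[[0,0,75],0],[[0,0,85],0],[[0,0,85],0]]' | grep -E "pos|ft"
python3 -m creep '[[[0,0,2],0],[[0,0,4],0],[[0,0,6],0],[[0,0,7],0],[[0,0,7],0]]'
python3 -c "
from h import *
print(togo([.534,.3538,.1063]))"
```

```text
position: [0.5348, 0.3535, 0.2102]
ft_force: [1.1, -0.3, -2.9]
position: [0.534, 0.3532, 0.1251]
ft_force: [-0.1, -0.5, -1.9]
clock: 12.18
position: [0.5348, 0.3556, 0.1212]
ee_rot: [0.12, 0.993, 0.0, 0.0]
ft_force: [-0.4, 0.3, -2.5]
grip_width: 0.463
grasp_force: 51.6
[ 0.39750397 -1.93918802 14.88089712]
```

Still hanging, about 12–15 mm above the floor. I'll lower slowly and watch the force.

```bash
python3 -m creep '[[[0,-1,2],0],[[0,-2,4],0],[[0,-2,6],0],[[0,-2,8],0],[[0,-2,8],0]]' | grep -E "pos|ft"
python3 -m creep '[[[0,0,0.8],0],[[0,0,1.6],0],[[0,0,2.4],0],[[0,0,3],0],[[0,0,3],0]]' | grep -E "pos|ft"
```

```text
position: [0.534, 0.3533, 0.1121]
ft_force: [-0.1, -0.6, -2.6]
position: [0.5342, 0.3535, 0.1096]
ft_force: [-0.0, -0.5, -3.0]
```

```bash
for i in 1; do python3 -m creep '[[[0,0,0.5],0],[[0,0,1],0],[[0,0,1.5],0],[[0,0,1.5],0]]' | grep -E "pos|ft"; done
python3 -m creep '[[[0,0,0.5],0],[[0,0,1],0],[[0,0,1.5],0],[[0,0,1.5],0]]' | grep -E "pos|ft"
```

```text
position: [0.5342, 0.3535, 0.1081]
ft_force: [-0.2, -0.0, -2.0]
position: [0.5342, 0.3535, 0.1066]
ft_force: [0.1, 0.5, -1.2]
```

```bash
python3 -m creep '[[[0,0,0.5],0],[[0,0,1],0],[[0,0,1],0],[[0,0,1],0]]' | grep -E "pos|ft"
python3 -m creep '[[[0,0,0.5],0],[[0,0,1],0],[[0,0,1],0],[[0,0,1],0]]' | grep -E "pos|ft"
```

```text
position: [0.5342, 0.3535, 0.1064]
ft_force: [-4.3, -1.4, 5.0]
position: [0.5342, 0.3535, 0.1063]
ft_force: [-8.5, -3.3, 14.6]
```

Contact made (15 N). I'll release, retreat and look.

```bash
python3 -m creep '[[[0,0,-0.8],0],[[0,0,-0.8],0]]' | grep -E "pos|ft"
python3 -m creep '[[[0,0,-0.8],0],[[0,0,-0.8],0],[[0,0,-0.8],0],[[0,0,-0.8],0]]' 0.8 | grep -E "pos|ft|wid"
python3 -m creep '[[[0,0,-15],0],[[0,0,-50],0],[[0,0,-90],0],[[0,0,-130],0],[[0,0,-170],0]]' | grep -E "pos|ft"
python3 -m creep '[[[40,0,0],0],[[80,0,0],0],[[80,0,0],0],[[80,0,0],0],[[80,0,0],0]]' | grep -E "clock|pos|ft"
python3 - <<'E'
from h import *
c=snap('wrist');W=world(c);h=cv2.cvtColor(c['pixels'],cv2.COLOR_RGB2HSV).astype(int)
r=((h[...,0]<5)|(h[...,0]>174))&(h[...,1]>130)&(W[...,1]>.27)&(W[...,1]<.45)&(c['z_map']>0)
for lo,hi in((.06,.09),(.008,.028)):
    P=W[r&(W[...,2]>lo)&(W[...,2]<hi)]
    if len(P):rr=cv2.minAreaRect((P[:,:2]*1000).astype(np.float32));print(len(P),np.round(rr[0],1),np.round(rr[1],1),round(rr[2],1),np.percentile(P[:,2],[10,50,90]))
s=snap('scene')
im=np.zeros((384,800,3),np.uint8);im[:,:512]=c['pixels'];im[:240,512:]=cv2.resize(s['pixels'][145:265,200:344],(288,240),interpolation=2);cv2.imwrite('pics/w7.png',im[...,::-1])
E
```

```text
position: [0.5343, 0.3536, 0.1064]
ft_force: [-5.0, -2.4, 6.9]
position: [0.5343, 0.3535, 0.1062]
ft_force: [0.8, 0.7, 0.9]
grip_width: 0.799
position: [0.5341, 0.3532, 0.2781]
ft_force: [0.2, 0.2, 0.1]
clock: 15.68
position: [0.4567, 0.3725, 0.2765]
ft_force: [0.7, -0.9, -0.6]
995 [533.9 354.1] [39.1 29.8] 76.0 [0.07239562 0.07326051 0.07409111]
1975 [534.  353.8] [59.2 89.6] 76.2 [0.01740507 0.01827081 0.01922347]
```

View pics/w7.png

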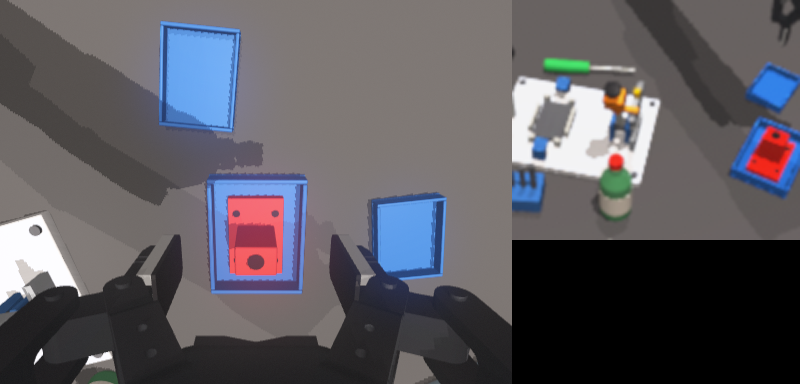

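The bracket lies flat, fin up and lengthwise in the largest tray, centred at (256, 235). The other objects look unmoved. One numeric check of the lever, then hand in.

Run:
```python
from h import *
c=snap('top');W=world(c);h=cv2.cvtColor(c['pixels'],cv2.COLOR_RGB2HSV)
m=(W[...,2]>.19)&(W[...,2]<.24)&(abs(W[...,1]-.08)<.04)&(W[...,0]>.45)&(W[...,0]<.68)&(c['z_map']>0)
P=W[m];print('knob',len(P),P.mean(0))
ok=len(P)>5 and P[:,0].mean()>.61
if ok: print(manip.hand_in())
```

```text
knob 149 [0.61497781 0.08393822 0.2062043 ]
the job is handed in; nothing more can be done
None
```

I handed the job in at about 16 s: the lever is fully over with its collar down behind the stop, and the bracket lies flat, fin up and lengthwise in the large blue tray. The final images show none of the other objects disturbed.

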